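# Tip the drainer to gather the washed baking moulds

## Robot

A 6-joint arm with a two-finger parallel gripper is mounted at the origin on the work surface. World frame = base frame: x ahead of the robot, y to its left, z up, the work surface at z = 0. Lengths are in mm, angles in rad, forces in N, time in s.
With the tool pointing down it reaches from about 400 to 825 mm from the base axis. Payload 7 kg.
Tool frame: the origin (TCP) lies between the finger pads; the fingertips stand 11 mm ahead of it and the grasp point (between the pads) lies 8 mm behind it; z points along the fingers, x is the direction in which the jaws open and shut, and the axes are right-handed (so a half turn about z gives the same grasp; the last joint's range is limited). The gripper opens to 85 mm and grips with 20 to 120 N. Pads are 22 mm wide; open, the fingers measure 114 mm over their backs; the gripper's body (76 mm by 85 mm) begins 54 mm behind the grasp point. The pads swing forward as they close: fully open they stand 13 mm farther back than shut.
Start: joints at [1.58, 0.359, 0.012, 0, -1.224, -0.288], TCP at [185.771, 648.91, 242.302] pointing down, gripper open.
Joint ranges: [-3.07, 3.07], [-1.43, 2.12], [-1.02, 1.25], [-3.03, 1.67], [-3.05, -0], [-3.03, 3.03]. Speed limits (rad/s): [2.39, 2.39, 3.01, 3.14, 3.14, 3.14].

## Interface

Orientations are given as a rotation vector (axis times angle).
In Python, from bench import * gives the robot as it stands. The module is installed in compiled form; this text tells all that it offers. Calls block until the motion is done:
- move_ptp(position, orientation): joint-space move of the TCP to a pose.
- servo_line(position, v=150, rotation=None): straight line of the TCP; rotation=None keeps the orientation; v is the mean speed in mm/s.
- goto_joints(angles): joint-space move.
- gripper_to(opening, strength=None): finger opening in mm; strength is the grip in N (None keeps the last); returns when the fingers have stopped.
- hold(seconds).
- ik(position, orientation): joint angles nearest the present ones, or None.
- get_obs(): the state.
- snapshot(name): name is "side" or "top" or "wrist"; returns the picture (480x640x3 uint8, red, green, blue); there is no depth.
- camera_info(name): a dict with "mtx" (3x3 intrinsics, pixels), "xyz" and "rotation" of the camera in the world. Camera axes: x right, y up, looking along -z (the intrinsics and any distortion apply to the point x, -y, -z); pixel columns grow to the right and rows downward; lengths in mm; the calibration is good to about 2 mm. A picture is of the moment at which its call begins: read the wrist's pose just before it. camera_info takes no time and is no camera call; for the wrist camera it gives the pose at the moment of the call.
A pose or a line that the arm cannot do raises PlanningError and nothing moves.
- hand_in(): hands the job in, once; it reports no verdict.
Trained networks look in the newest picture that a camera, given by its name, has taken for a name from the list of things; names that differ only in an ending like _2 or _b are one class to them, and where a whole thing is asked for, a point or a joint stands for the part that bears it (a point fixed in the world has none). Each returns a list of dicts, best first, with "score" (0 to 1); they miss things now and then, are a little off and sometimes report something else, mostly with a low value. They report only what shows in the picture. A call takes as long as a camera call.
- trace(target, camera): "pixels" (480x640 bool, what is visible of it).
- place_of(target, camera): "position" ([x, y, z] in mm, in the coordinates of the camera as it stood for that picture, good to about 4 mm: a listed point, or the origin of a listed thing).
The state is a dict: "clock": time; "joint_positions": joint angles; "joint_vel": joint speeds; "tau": joint torques, N m; "tool_pos": TCP position; "eef_rot": TCP orientation; "force": force on the tool from outside, world axes, zero at the start; "ft_torque": the same for the moment, N m; "grip_width": finger opening in mm.
Only numpy, scipy, OpenCV 4.12 (cv2) and the standard library are available. Lean on these libraries where they do the work, as an engineer would, in place of code of your own. Each camera call takes 0.05 s, during which the arm holds its last target.

## Task

Gather the three washed baking moulds at the lip end of the hinged drainer tray without touching them: press the tray's lip down until the tray sits firmly but gently on the stoneware rest beneath it, and keep it there until all three have slid right up to the wall at the lip end. Then ease the tray back up until it is fully level again, without letting it snap back. Do not crack or shift the rest, and leave the bowl, spoon and muffin pan where they are.

Things in the scene. Friction and masses are not known exactly. Their poses are not given: they have to be found in the camera images.
- tray: Open box of bare metal hinged on a stand, with a flat lip outside one end. Origin on the hinge axis, mid-tray, at floor-top level (117 mm over the table when level). x across, along the hinge; y to the lip end; z up. Floor 4 mm thick, 190 wide; inside y -148 to 148 mm. Side and far walls 30 mm high, lip-end wall 20, all 4 mm thick. Only turns on its hinge, lip down, at most 0.56 rad
- tray_hinge (a point): Same point as the tray's origin. A spring holds the tray against its level stop: pressing at the middle of the lip, 5 to 7 N starts it moving and about 5 to 10 N holds it tilted, changing smoothly by under 0.2 N per mm; moulds sliding down ease it by up to 2.5 N. Let go, it snaps back; over 1.2 rad/s is a snap. The stand's uprights flank the tray at x = +-108 mm, y -18 to 18 mm, to 132 mm over the table
- lip (a point): Middle of the lip, on its upper face: 185 mm from the hinge along the tray's y, at floor level (tray z = 0). Axes as the tray's. The place to press with closed fingers. The lip is a 100 mm wide tab of the floor running on past the end wall, y = 152 to 205 mm: 33 mm from here to the wall, 20 mm to the edge. Pressing the tray with over 25 N is too much
- rest: Loose adjustable rest standing on the table under the tray, 105 to 125 mm from the hinge towards the lip: a 250 mm long blue stoneware bar (along its x, across the tray, ends showing) with a stoneware roll of 14 mm radius above it on two screws. The screws are set differently each time, the roll's top 51 to 75 mm over the table; this reading does not tell. Origin under its centre, 0.9 kg
- rest_mid (a point): Middle of the rest's stoneware base, 16 mm over the table. The tray meets the roll above it somewhere between 0.28 and 0.53 rad: feel for it. The stoneware is stiff and brittle: the tray bearing on it with 2 N or more sits firmly, over 15 N cracks it. Each extra newton at the lip, once the tray sits, puts about 1.2 to 1.7 N on it. Not to be shifted (15 mm at most)
- mould1_mid (a point): Centre (half-way up) of a small steel baking mould standing upside down on the tray floor, away from the lip, on the -x side: a tapered cup, 50 mm across its rim (which is down), 30 mm high, 40 to 85 g. It starts to slide by itself at a tilt of 0.15 to 0.26 rad. Against the lip-end wall its centre is at tray y = 123 mm
- mould2_mid (a point): Centre (half-way up) of a small steel baking mould standing upside down on the tray floor, away from the lip, mid-width: a tapered cup, 50 mm across its rim (which is down), 30 mm high, 40 to 85 g. It starts to slide by itself at a tilt of 0.15 to 0.26 rad. Against the lip-end wall its centre is at tray y = 123 mm
- mould3_mid (a point): Centre (half-way up) of a small steel baking mould standing upside down on the tray floor, away from the lip, on the +x side: a tapered cup, 50 mm across its rim (which is down), 30 mm high, 40 to 85 g. It starts to slide by itself at a tilt of 0.15 to 0.26 rad. Against the lip-end wall its centre is at tray y = 123 mm
- bowl: White ceramic mixing bowl, 200 mm across, 105 mm high, origin under its centre. Bystander.
- spoon: Wooden spoon lying on the table, 260 mm long. Bystander.
- pan: Six-cup metal muffin pan, 190 x 280 mm, 29 mm high, origin under its centre. Bystander.

How it is judged:
By the outcome, as a careful person would: the job done as asked, in the order asked, and still so for the second after the job is handed in, with the robot touching nothing.
It also fails if it takes over 64 s, if anything falls off the work surface, if the arm or the gripper's body presses on something with over 40 N, if the wrist force passes 120 N, or if a joint passes its speed limit or range.

## Working session

There is one attempt and no reset: what is moved stays moved. The work goes in short steps, each a Python script; the robot and the scene stay as the last script left them, time stands still between calls to the robot, and variables do not carry over. Pictures are saved under pics/ and viewed, and the job is handed in when it is done.

```bash
mkdir -p pics
python3 - <<'E'
from bench import *
import numpy as np, cv2
for n in ("top","side","wrist"):
    p=snapshot(n); cv2.imwrite(f"pics/a_{n}.png",p[:,:,::-1])
    c=camera_info(n); R=np.array(c["rotation"])
    if R.shape!=(3,3): R=cv2.Rodrigues(R.astype(float))[0]
    print(n,c["xyz"],c["rotation"])
    for t in ("tray","lip","rest","rest_mid","mould1_mid","mould2_mid","mould3_mid","bowl","spoon","pan"):
        r=place_of(t,n)
        for d in r[:2]: print(t,round(d["score"],2),np.round(R@np.array(d["position"])+c["xyz"],1))
o=get_obs();print(o)
E
```

```text
top [ 403.59044465  -57.26792433 1240.26258003] [ 0.08382341 -0.06681473 -1.5588411 ]
tray 0.9 [547.  -87.9 119.9]
tray 0.38 [ 604.5 -142.   133. ]
lip 0.74 [563.9  94.8 119.1]
mould1_mid 0.66 [ 477.5 -193.6  135.6]
mould2_mid 0.58 [ 544.1 -114.2  132.1]
mould3_mid 0.62 [ 605.1 -143.8  130.4]
mould3_mid 0.26 [527.4 466.4   3.7]
bowl 0.76 [532.6 468.3   3.4]
spoon 0.93 [ 329.8 -324.9    0.6]
pan 0.85 [ 568.9 -537.9    0.8]
side [301.04350402 626.95198514 946.04247806] [ 0.17993993 -0.96181751 -2.66600797]
tray 0.8 [548.7 -90.7 113.8]
lip 0.65 [562.5  92.9 115.6]
rest 0.88 [566.8  16.8  -4.2]
rest_mid 0.94 [563.8  15.   16. ]
mould1_mid 0.76 [ 474.4 -189.   136.7]
mould2_mid 0.62 [ 545.4 -117.7  126.4]
mould2_mid 0.27 [562.7  16.   18.3]
mould3_mid 0.75 [ 597.9 -144.2  128.9]
bowl 0.87 [528.  463.2  -3.4]
spoon 0.81 [ 326.9 -334.3   -4.6]
pan 0.68 [546.3 -87.8 116.9]
pan 0.63 [ 567.3 -539.6    1.3]
wrist [266.11463431 626.18308853 372.66219336] [-0.22986885  0.30580421 -1.8292507 ]
{'clock': 1.65, 'joint_positions': array([ 1.58005648e+00,  3.58600545e-01,  1.19264066e-02,  4.34739189e-06,
       -1.22407831e+00, -2.88114140e-01]), 'joint_vel': array([-8.63404790e-06, -1.27943017e-03,  1.39989767e-03, -1.93745665e-04,
       -6.70916699e-04,  6.09175069e-04]), 'tau': array([-2.60710585e-04, -5.82968438e+01,  2.93650228e+01,  6.94156945e+00,
       -6.39460686e-04, -1.10004507e-06]), 'tool_pos': array([185.80039663, 648.92403281, 242.31418901]), 'eef_rot': array([-1.89114195e+00,  2.50858565e+00,  5.16048864e-05]), 'force': array([-0.47835178, -0.53324962,  0.84371887]), 'ft_torque': array([-0.0007371 , -0.01292818,  0.04972499]), 'grip_width': 85.15637614196386}
```

View pics/a_top.png

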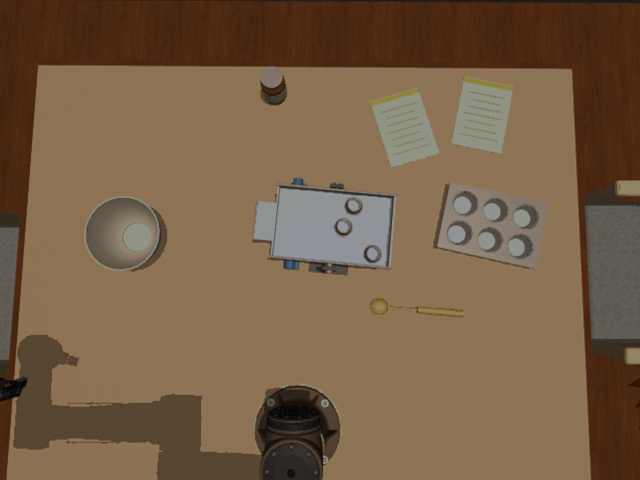

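View pics/a_side.png

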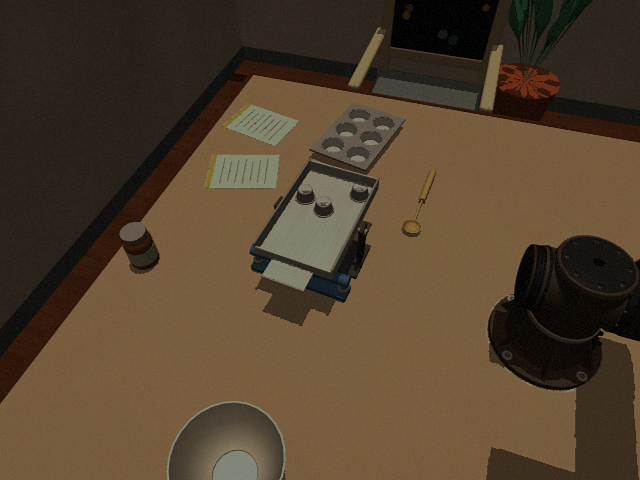

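The top view shows the level tray at about (335,227), with its lip at (263,222) and the three moulds towards the far end. The blue rest ends are at (298,183) and (291,265). Next I'll move above the lip and check the force readings at several tilts in free air.

```bash
cat > h.py <<'E'
from bench import *
import numpy as np, cv2
from scipy.spatial.transform import Rotation as Ro
H=np.array([547.8,-89.3,117.]); yt=np.array([15.3,183.2,0]);yt/=np.linalg.norm(yt)
ez=np.array([0,0,1.]); xt=np.cross(yt,ez); R0=184.
def pose(th,gap,s=1,r=R0):
    P=H+r*(np.cos(th)*yt-np.sin(th)*ez); n=np.sin(th)*yt+np.cos(th)*ez
    z=-n; x=s*xt; y=np.cross(z,x)
    return P+n*(11+gap), Ro.from_matrix(np.stack([x,y,z],1)).as_rotvec()
def fn(th,o=None):
    o=o or get_obs(); n=np.sin(th)*yt+np.cos(th)*ez
    return float(o["force"]@n)
def favg(th,k=4,dt=0.02):
    v=[]
    for _ in range(k): hold(dt); v.append(fn(th))
    return np.mean(v)
E
python3 - <<'E'
from h import *
for s in (1,-1):
    for th in (0,.3,.56):
        q=ik(*pose(th,50,s)); print(s,th,None if q is None else np.round(q,2))
E
```

```text
1 0 [ 0.51  0.24 -0.31  0.   -1.02  2.55]
1 0.3 [ 0.66  0.37 -0.41  0.26 -1.01  2.23]
1 0.56 [ 0.74  0.52 -0.46  0.43 -1.06  2.02]
-1 0 [ 0.51  0.24 -0.31  0.   -1.02 -0.59]
-1 0.3 [ 0.66  0.37 -0.41  0.26 -1.01 -0.91]
-1 0.56 [ 0.74  0.52 -0.46  0.43 -1.06 -1.12]
```

Run:
```python
from h import *
t0=get_obs()["clock"]
gripper_to(0,40)
p,r=pose(0,80,-1); move_ptp(p,r)
for th in (0.5,0.25,0):
    p,r=pose(th,50 if th else 25,-1)
    if th: p[2]=max(p[2],190)
    servo_line(p,150,r); hold(.1)
    v=[]
    for _ in range(15): hold(.02); v.append(get_obs()["force"])
    v=np.array(v); print(th,v.mean(0).round(2),v.std(0).round(2))
o=get_obs(); print(o["clock"],o["tool_pos"],p,o["grip_width"])
cv2.imwrite("pics/b_wrist.png",snapshot("wrist")[:,:,::-1])
cv2.imwrite("pics/b_side.png",snapshot("side")[:,:,::-1])
```

```text
0.5 [-0.05  0.17  0.42] [0.44 0.42 0.47]
0.25 [-0.12  0.22 -0.18] [0.54 0.45 0.52]
0 [ 0.09  0.06 -0.14] [0.61 0.53 0.62]
7.3167 [563.16064184  94.78226665 153.04250942] [563.1135007   94.06165547 153.        ] -0.06162409126502633
```

View pics/b_wrist.png

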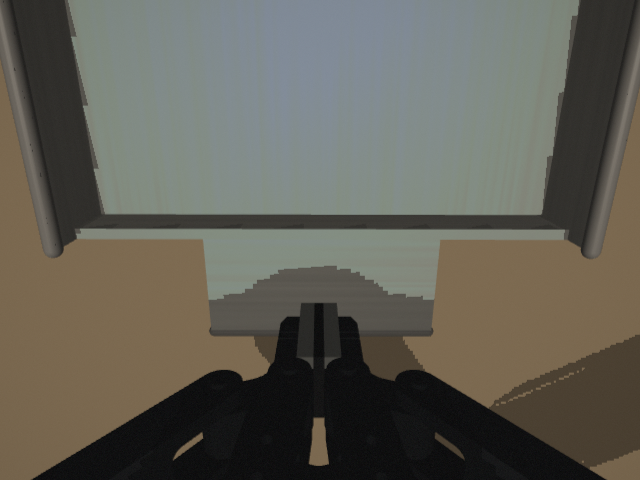

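View pics/b_side.png

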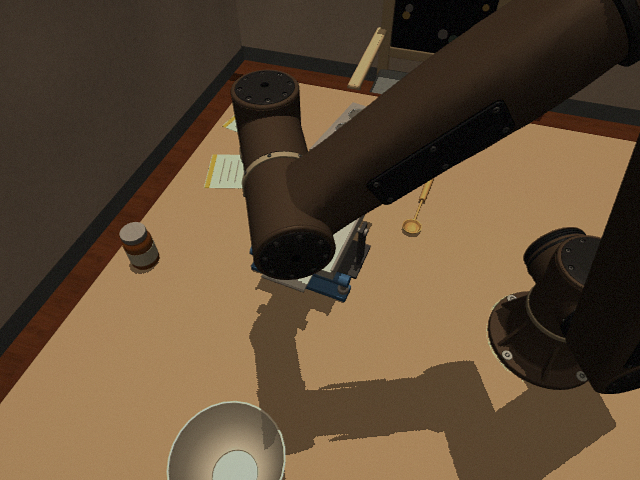

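The wrist picture shows the fingers centred on the lip: lip columns 205 to 440, fingers at column 320. The lip edge is at row 331 and the wall at about row 230. I'll check the lip geometry from those pixels, then touch down and press.

```bash
cat >> h.py <<'E'
def ray(cam,u,v,z):
    c=camera_info(cam); R=np.array(c["rotation"]); R=R if R.shape==(3,3) else cv2.Rodrigues(R.astype(float))[0]
    d=np.linalg.solve(np.array(c["mtx"]),[u,v,1.]); d=R@np.array([d[0],-d[1],-d[2]]); o=np.array(c["xyz"])
    return o+d*(z-o[2])/d[2]
def tr(p): q=p-H; return np.round([q@xt,q@yt],1)
E
python3 - <<'E'
from h import *
for u,v,z in ((211,331,117),(432,331,117),(204,238,117),(440,238,117),(320,216,137)): 
    p=ray("wrist",u,v,z);print(p.round(1),tr(p))
o=get_obs();print(tr(o["tool_pos"]))
t0=o["clock"]
s,ez_=0,0
p,r=pose(0,3,-1); servo_line(p,40,r); b=favg(0,8)
print("bias",b)
g=3
while g>-4:
    g-=0.5; servo_line(pose(0,g,-1)[0],20); f=favg(0,6)
    o=get_obs(); print(g,round(f,2),o["tool_pos"].round(2),round(o["clock"]-t0,2))
    if f-b>3: break
E
```

```text
[612.8 108.8 117. ] [ 48.3 202.8]
[513.1 116.9 117. ] [-51.8 202.6]
[608.4  64.5 117. ] [ 47.6 158.3]
[510.   72.5 117. ] [-51.1 158.1]
[558.9  53.2 137. ] [ -0.8 142.9]
[-1.000e-01  1.845e+02]
bias -0.09218223222616857
2.5 0.01 [563.13  94.05 130.58] 1.18
2.0 -0.01 [563.1   94.06 129.99] 1.53
1.5 -0.08 [563.1   94.04 129.49] 1.88
1.0 0.01 [563.13  94.05 129.02] 2.23
0.5 -0.01 [563.11  94.05 128.5 ] 2.58
0.0 2.6 [563.2   94.05 128.21] 2.93
-0.5 5.06 [563.21  94.08 127.81] 3.28
```

Run:
```python
from h import *
import json
t0=get_obs()["clock"]; print("clock",t0)
G=-1.0
def go(th,v): 
    p,r=pose(th,G,-1); servo_line(p,v,r)
def act():
    o=get_obs(); q=o["tool_pos"]-H; R=Ro.from_rotvec(o["eef_rot"]).as_matrix(); tip=q+R[:,2]*11
    return np.arctan2(-tip[2],tip@yt)
th=0.;n=12
for i in range(1,n+1):
    th=0.265*i/n; go(th,18)
    o=get_obs(); f=fn(th,o); print(round(th,3),round(act(),4),round(f,2),o["force"].round(1),round(o["clock"],1))
    if f>15: raise SystemExit
for _ in range(3): hold(.3); print(round(favg(th,5),2))
fs=[favg(th,5)]
d=0.7/184
while th<0.555:
    th+=d; go(th,15); f=favg(th,4)
    print(round(th,4),round(act(),4),round(f,2),round(get_obs()["clock"],1))
    base=min(fs[-4:])
    if f-base>1.2:
        f=favg(th,5); print("re",f)
        if f-base>1.1: break
    if f>14: break
    fs.append(f)
print("contact?",th,f,base)
json.dump(dict(th=th,base=base),open("st.json","w"))
```

```text
clock 10.7
0.022 0.0258 5.1 [ 0.  -0.7  5.1] 11.1
0.044 0.0478 6.35 [-0.6 -1.   6.4] 11.5
0.066 0.0696 6.21 [-0.3 -0.9  6.3] 11.8
0.088 0.0917 5.98 [-0.5 -1.3  6.1] 12.2
0.11 0.1137 6.52 [-1.1 -0.3  6.6] 12.6
0.133 0.1357 5.91 [-0.3 -1.4  6.2] 13.0
0.155 0.1576 7.05 [-1.  -0.4  7.2] 13.3
0.177 0.1797 6.43 [-0.5 -0.2  6.6] 13.7
0.199 0.2016 6.63 [-0.1 -1.   7. ] 14.1
0.221 0.2238 7.39 [-0.5 -0.3  7.7] 14.5
0.243 0.2464 5.68 [0.4 0.3 5.8] 14.8
0.265 0.2688 5.67 [0.6 0.8 5.7] 15.2
5.78
5.66
5.58
0.2688 0.272 5.32 16.8
0.2726 0.2758 5.73 17.1
0.2764 0.2795 5.51 17.4
0.2802 0.2833 5.61 17.7
0.284 0.287 5.4 18.0
0.2878 0.2908 5.7 18.4
0.2916 0.2946 5.82 18.7
0.2954 0.2984 5.79 19.0
0.2992 0.3023 5.72 19.3
0.303 0.306 5.58 19.6
0.3068 0.3099 5.86 19.9
0.3107 0.3135 5.71 20.3
0.3145 0.3175 5.79 20.6
0.3183 0.3211 5.91 20.9
0.3221 0.3249 6.25 21.2
0.3259 0.3287 6.16 21.5
0.3297 0.3324 5.89 21.8
0.3335 0.3363 6.07 22.2
0.3373 0.34 6.11 22.5
0.3411 0.3439 6.41 22.8
0.3449 0.3477 6.53 23.1
0.3487 0.3516 6.45 23.4
0.3525 0.3552 6.64 23.7
0.3563 0.359 6.45 24.1
0.3601 0.3617 7.92 24.4
re 8.453599507415497
contact? 0.36010869565217407 8.453599507415497 6.449778750025455
```

Run:
```python
from h import *
th=0.36010869565217407
f=favg(th,10); print(f)
for _ in range(5):
    if f>9.8: break
    th+=0.25/184; p,r=pose(th,-1.0,-1); servo_line(p,10,r); f=favg(th,8); o=get_obs(); print(th,round(f,2),o["force"].round(1),round(o["clock"],1))
hold(1.0); print(favg(th,8))
cv2.imwrite("pics/c_wrist.png",snapshot("wrist")[:,:,::-1])
cv2.imwrite("pics/c_top.png",snapshot("top")[:,:,::-1])
cv2.imwrite("pics/c_side.png",snapshot("side")[:,:,::-1])
print(th,get_obs()["clock"])
```

```text
8.154281619044827
0.36146739130434796 9.83 [-3.   1.7  9.4] 25.0
9.92534854904915
0.36146739130434796 26.2917
```

View pics/c_wrist.png

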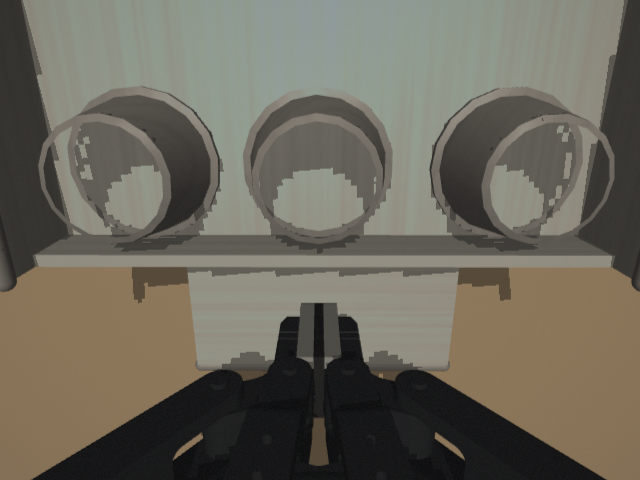

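View pics/c_top.png

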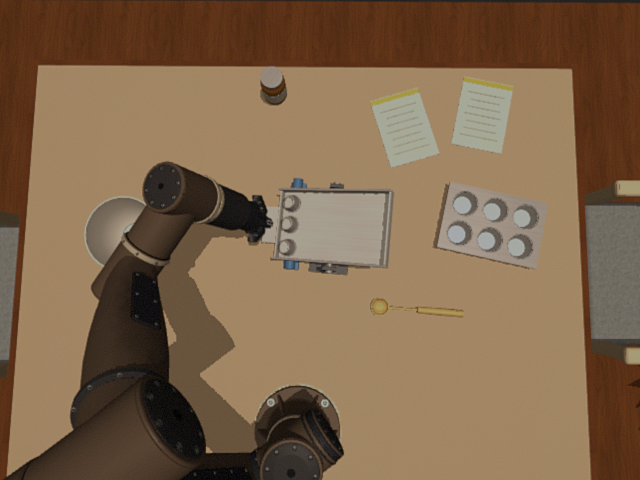

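The wrist picture shows all three moulds at the lip wall, with their rear rims at rows 87 to 91 and columns 135, 317 and 510. I'll compare those with the rim position expected for moulds touching the wall.

Run:
```python
from h import *
th=0.3622
n=np.sin(th)*yt+np.cos(th)*ez; a=np.cos(th)*yt-np.sin(th)*ez
c=camera_info("wrist"); R=np.array(c["rotation"]); R=R if R.shape==(3,3) else cv2.Rodrigues(R.astype(float))[0]
o=np.array(c["xyz"]);K=np.array(c["mtx"])
for name,u,v in (("m1/3 L",135,87),("mid",317,91),("R",510,87),("lip edge",320,369),("wall",320,268)):
    d=np.linalg.solve(K,[u,v,1.]); d=R@np.array([d[0],-d[1],-d[2]])
    p=o+d*((H-o)@n)/(d@n); print(name,round((p-H)@xt,1),round((p-H)@a,1))
for t in ("mould1_mid","mould2_mid","mould3_mid"):
    for cam in("wrist","top"):
        cc=camera_info(cam); RR=np.array(cc["rotation"]); RR=RR if RR.shape==(3,3) else cv2.Rodrigues(RR.astype(float))[0]
        for k in place_of(t,cam)[:1]:
            q=RR@np.array(k["position"])+cc["xyz"]-H; print(t,cam,round(k["score"],2),np.round([q@xt,q@a,q@n],1))
print(get_obs()["clock"],favg(th,8))
```

```text
m1/3 L 58.4 99.2
mid 0.7 100.4
R -60.3 99.1
lip edge -0.5 205.0
wall -0.4 161.3
mould1_mid top 0.72 [-58.4 122.2  16.6]
mould2_mid top 0.6 [ -1.7 125.3  15.9]
mould3_mid top 0.63 [ 57.5 121.9  15.5]
26.5917 10.050642935544118
```

All three moulds are against the wall: rear rims at y of about 99 mm against 98 expected, and centres at about 123 mm. The tray is seated with about 3.4 N extra at the lip, which puts 4 to 6 N on the rest. Now I'll ease it up.

Run:
```python
from h import *
th0=0.36146739
n=18
for i in range(1,n+1):
    th=th0*(1-i/n); p,r=pose(th,-1.0,-1); servo_line(p,14,r)
    o=get_obs()
    if i%3==0: print(round(th,3),round(fn(th,o),2),round(o["clock"],1))
for g in (-.5,0,.5,1,2,4): servo_line(pose(0,g,-1)[0],8); print(g,round(favg(0,5),2))
p,r=pose(0,90,-1); servo_line(p,80)
hold(.5)
print(get_obs()["clock"])
cv2.imwrite("pics/d_wrist.png",snapshot("wrist")[:,:,::-1]); cv2.imwrite("pics/d_top.png",snapshot("top")[:,:,::-1])
cv2.imwrite("pics/d_side.png",snapshot("side")[:,:,::-1])
for t in ("tray","lip","rest","rest_mid","mould1_mid","mould2_mid","mould3_mid","bowl","spoon","pan"):
    for cam in("top","side"):
        cc=camera_info(cam); RR=np.array(cc["rotation"]); RR=RR if RR.shape==(3,3) else cv2.Rodrigues(RR.astype(float))[0]
        for k in place_of(t,cam)[:1]:
            q=RR@np.array(k["position"])+cc["xyz"]; print(t,cam,round(k["score"],2),q.round(1),tr(q))
print(get_obs()["clock"])
```

```text
0.301 5.93 28.0
0.241 4.98 29.2
0.181 5.08 30.5
0.12 4.43 31.7
0.06 3.11 33.0
0.0 3.09 34.2
-0.5 3.18
0 3.18
0.5 0.25
1 -0.4
2 -0.27
4 -0.1
38.125
tray top 0.85 [546.7 -89.9 120.9] [-1.1 -0.7]
tray side 0.63 [545.9 -90.8 118.2] [-1.8 -1.6]
lip top 0.93 [563.1  96.7 118.5] [ -0.2 186.6]
lip side 0.56 [562.8  92.9 116.9] [ -0.2 182.8]
rest side 0.55 [568.5  14.2  -1.8] [ 12.  104.9]
rest_mid top 0.26 [ 327.4 -325.7   -2.8] [-199.9 -253.9]
rest_mid side 0.92 [562.9  16.7  17.5] [  6.2 106.9]
mould1_mid top 0.72 [495.5  36.  132.3] [-62.6 120.5]
mould1_mid side 0.52 [494.6  37.4 132.9] [-63.6 121.9]
mould2_mid top 0.61 [556.2  35.3 133.2] [ -2.  124.8]
mould2_mid side 0.54 [559.6  32.  127.5] [  1.6 121.9]
mould3_mid top 0.59 [615.6  30.5 132.1] [ 57.6 125.1]
mould3_mid side 0.52 [611.4  30.2 132.8] [ 53.4 124.4]
bowl top 0.53 [ 329.3 -325.6    1.7] [-198.1 -253.7]
bowl side 0.66 [526.  467.4  -2.4] [-68.  552.9]
spoon top 0.93 [ 327.  -326.2    0.5] [-200.3 -254.4]
spoon side 0.89 [ 331.5 -337.1   -1.7] [-194.9 -264.9]
pan top 0.72 [ 566.6 -535.     2.1] [  55.8 -442.6]
39.275
```

View pics/d_wrist.png

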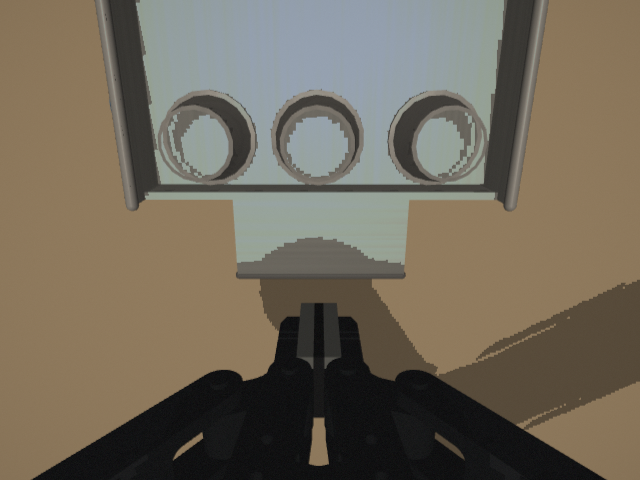

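View pics/d_top.png

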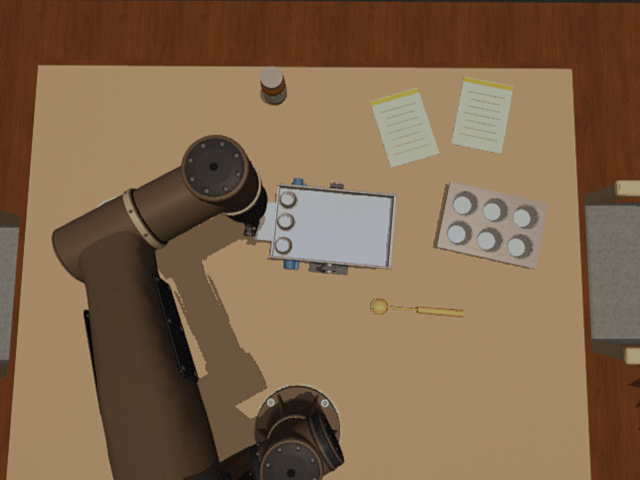

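The wrist view shows the tray level and the moulds at the wall (columns 208, 317 and 435, rows 90 to 183). In the top view the rest ends, spoon and pan have not moved. Contact at the lip ended at the same height where it began, so the tray is level.

```bash
python3 -c "
from bench import *
print(get_obs()['clock'],get_obs()['force']); hand_in()"
```

```text
39.275 [-0.25037314  0.16169467 -0.28847951]
the job is handed in; nothing more can be done
```

I pressed the lip down with closed fingers until the tray met the rest at about 0.36 rad, and held it until all three moulds were at the lip-end wall. I then eased it back to level at roughly 0.05 rad/s and handed the job in at 39.3 s.

- **Pressing force:** the lip force settled at 9.9–10.1 N, about 3.5 N above what the spring alone needed. That puts an estimated 4–6 N on the rest: firm, and well below the 15 N that cracks it.
- **Moulds:** they measured 120–125 mm along the tray after release, against 123 mm for touching the wall. While the tray was down, the pictures put their rear rims at y of about 99–100 mm, against 98 mm expected.
- **Tray level:** the fingers lost contact with the lip at the same height where they first touched it, and the force then read zero.
- **Rest and bystanders:** the rest, bowl, spoon and pan were all within detection error of where they started. The arm hid most of the bowl from the top camera, so the bowl's position comes from the side camera only.
- **Failed detections:** in the final top view, the network's guesses for the bowl and for the middle of the rest both landed on the spoon. The side camera placed both correctly. In the wrist view with the tray down, it did not find the moulds, so I used the picture itself and the top camera.

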